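# Clamp a bicycle hub and hold the grease coupler on its nipple

## Robot

A 6-joint arm with a two-finger parallel gripper is mounted at the origin on the work surface. World frame = base frame: x ahead of the robot, y to its left, z up, the work surface at z = 0. Lengths are in m, angles in rad, forces in N, time in s.
With the tool pointing down it reaches from about 0.375 to 0.975 m from the base axis. Payload 3.8 kg.
Tool frame: the origin (TCP) lies midway between the tips of the shut fingers; the grasp point (between the pads) lies 19 mm behind it; z points along the fingers, x is the direction in which the jaws open and shut, and the axes are right-handed (so a half turn about z gives the same grasp; the last joint's range is limited). The gripper opens to 88 mm and grips with 3 to 60 N. Pads are 18 mm wide; open, the fingers measure 123 mm over their backs; the gripper's body (75 mm by 187 mm) begins 45 mm behind the grasp point.
Start: joints at [-1.208, 0.264, 1.604, -0, 1.274, -0.037], TCP at [0.263, -0.622, 0.239] pointing down, gripper open.
Joint ranges: [-2.63, 2.63], [-0.94, 2.18], [0.31, 2.57], [-1.31, 4.45], [0, 2.66], [-2.55, 2.55]. Speed limits (rad/s): [2.57, 2.57, 3.14, 3.14, 3.14, 3.14].

## Interface

Orientations are given as a unit quaternion [x, y, z, w].
In Python, from station import r gives the robot as it stands.
- The arm moves only by the tool carry_out, never from a script. Its argument "steps" is a list that holds one entry, the list of rows, each a list of 7 numbers: the opening, from 0 (shut) to 1 (fully open), then the shift along the tool's x, y, z in mm, then the turn, a rotation vector about the tool's x, y, z in rad. A call has 1 to 12 rows; each row is the pose to reach, as a shift and turn from the pose commanded when the call began, along the tool's axes at that moment; what a row does not reach only later rows make up. A row lasts 1/10 s, in which the tool goes at most 50 mm and 8.59 degrees, less where a joint would pass 70% of its speed; a pose out of reach is approached as far as the arm can. A call with a gripper value outside its range is refused whole. The fingers move at their own pace and stop on an object; the grip force is fixed at half the most. Time passes only in rows, so rows that repeat a pose let the fingers close. It gives the time, the measured TCP pose, the force and the opening at its end, in the units of the state.
- r.read_state(): the state, without advancing time (a new reading comes with each control period).
- r.camera(name): name is "scene" or "top"; returns a dict with "img" (480x640x3 uint8, red, green, blue), "vertical_fov" (degrees; the focal length in pixels is half the picture's height over the tangent of half this angle, whatever the lens; pixels are square), "cx", "cy" (the principal point, pixels), "xyz" and "rotation" of the camera in the world. Camera axes: x right, y down, z forward; pixel columns grow to the right and rows downward; lengths in m; the calibration is good to about 2 mm. A picture is of the moment at which its call begins. There is no depth.
- r.sign_off(): hands the job in, once; it reports no verdict.
The state is a dict: "time_s": time; "joint_positions": joint angles; "qd": joint speeds; "joint_torque": joint torques, N m; "tool_pos": TCP position; "orientation": TCP orientation; "contact_force": force on the tool from outside, world axes, zero at the start; "moment": the same for the moment, N m; "finger_gap": finger opening in m.
Only numpy, scipy, OpenCV 4.12 (cv2) and the standard library are available. Lean on these libraries where they do the work, as an engineer would, in place of code of your own. Each camera call takes 0.05 s, during which the arm holds its last target. There are 200 camera calls.

## Task

Press the fixture's sprung clamp lever down until it catches and stays down by itself, so that the bicycle hub is clamped. Then take the grease coupler out of its stand, put its mouth squarely over the tilted, sprung grease nipple on the hub and push it home along the nipple's axis, past the snap and fully in. Finish while still gripping the coupler and holding the nipple fully pushed in against its spring; do not let go, and leave the tin, the spanner and the bearing cup where they are.

Things in the scene. Friction and masses are not known exactly. Their poses are not given: they have to be found in the camera images.
- fixture: Dark steel base plate 200 x 215 x 12 mm with grey posts that carry a bicycle hub; bolted down. Origin under the plate's middle, on the bench. Its -x side faces roughly to the robot. The hub's axle lies along its y axis, 62 mm up; the clamp lever is at its +y end (95 mm from the origin).
- hub: Aluminium bicycle hub 84 mm long, 60 mm across its flanges, between the posts. Origin at the middle of its axle, 62 mm over the bench. A boss of 32 mm diameter sticks out from its middle along the hub's own +z axis, its face 40 mm from the axle; the brass nipple stands out of the boss along that axis. It starts turned so that the nipple leans 6 to 34 degrees from upright towards the fixture's -x side; it is stiff to turn and stays so.
- nipple (a joint): How far the nipple is pushed into the hub along its axis, m: 0 = out (at rest), 0.012 = fully in, at a firm stop. It resists with some 7 N at first and 13 to 14 N at 3 to 4 mm, then snaps: the force falls to 6 or 7 N at 9 mm and rises again to 14 N at 12 mm. Let go, it springs back out.
- nipple_tip (a point): Tip of the brass nipple; moves with it. Its z axis is the nipple's axis and points outwards (up and tilted). The head is round, 14 mm in diameter, 10 mm long below a 5 mm taper to an 8 mm tip, and stands 30 mm proud of the boss at rest.
- lever (a joint): Clamp lever angle, rad: 0 = at rest, its free end raised 0.5 rad above level; grows as it is pressed down; past about 0.25 a detent draws it in, catches it and holds it at about 0.46; hard stop at 0.52. Its spring pushes it back to 0 unless caught. Takes about 9 N at the pad to get past the detent.
- lever_pad (a point): Middle of the upper face of the black pad at the lever's free end (46 mm along the lever, 34 mm wide, 10 mm thick); moves with the lever. x axis points along the lever from pad to pivot, z is the pad's upward normal. The pivot (axis along the fixture's y) is 128 mm from here along +x and 6 mm below. The pivot is 80 mm above the bench.
- stand: Fixed black block 70 x 70 x 45 mm, origin under its middle, with a hole in its top where the coupler stands upright, nose down.
- coupler_grip (a point): Middle of the aluminium grip of the grease coupler: a cylinder of 26 mm diameter and 54 mm length whose middle is this point; its z axis is the coupler's axis and points away from the mouth. Below the grip is a finger collar of 42 mm diameter (its upper face 27 mm below this point). At the start it stands upright in the stand with the collar on the stand's top. Total length 95 mm, 32 mm of it above this point, 0.25 kg.
- coupler_mouth (a point): Middle of the coupler's open mouth, 63 mm below coupler_grip along its axis (same axes). The nose is 28 mm in outer diameter, 30 mm long; its round bore is 19 mm in diameter and 14 mm deep, and the nipple's tip bears on its flat bottom.
- tin: Bystander: upright steel tin 70 mm in diameter, 75 mm high. Origin under its middle.
- spanner: Bystander: spanner 160 mm long lying on the bench.
- cup: Bystander: steel bearing cup (ring), 44 mm in diameter, 14 mm high, on the bench.
Mind the look-alikes: they are no part of the job. Leave any pink look-alike of the part that bears coupler_grip alone.

How it is judged:
By the outcome, as a careful person would: the job done as asked, in the order asked, and still so for the second after the job is handed in, while the arm keeps its last pose, push and grip.
It also fails if it takes over 61 s, if anything falls off the work surface, if the arm or the gripper's body presses on something with over 40 N, if the wrist force passes 120 N, or if a joint passes its speed limit or range.

## Working session

There is one attempt and no reset: what is moved stays moved. The work goes in short steps, Python scripts to look and compute and a tool call to move; the robot and the scene stay as the last step left them, time stands still between calls to the robot, and variables do not carry over. Pictures are saved under pics/ and viewed, about 8 in all and at most 12, crops included, and the job is handed in when it is done.

Besides the shell and the picture viewer there is one more tool, called after "Request:" in YAML: its name, and indented under it one key for each argument. carry_out: Moves the arm, as the interface text tells. Its arguments: {"type":"object","properties":{"steps":{"type":"array"}},"required":["steps"]}

```bash
mkdir -p pics; ls; python3 - <<'E'
from station import r
import cv2
for n in("scene","top"):
    c=r.camera(n); cv2.imwrite(f"pics/{n}0.png",c["img"][:,:,::-1]); print(n,c["vertical_fov"],c["cx"],c["cy"],c["xyz"],c["rotation"],[k for k in c])
print(r.read_state())
E
```

```text
pics
scene 46.32588205802798 321.48679742158896 244.81928928218485 [1.01975922 0.49576523 0.88448317] [ 0.36818797  0.85993066 -0.32726567 -0.13361913] ['img', 'vertical_fov', 'cx', 'cy', 'xyz', 'rotation']
top 56.160671871662274 319.46803447511934 239.49313151950977 [0.38648922 0.01340663 0.90991743] [ 0.71218169 -0.69638959  0.0626835  -0.06252655] ['img', 'vertical_fov', 'cx', 'cy', 'xyz', 'rotation']
{'time_s': 0.1, 'joint_positions': array([-1.20784798e+00,  2.64670955e-01,  1.60521629e+00, -3.57394522e-05,
        1.27375754e+00, -3.69317149e-02]), 'qd': array([-0.00012234, -0.00093248, -0.00372965, -0.00022432, -0.00089482,
       -0.00082297]), 'joint_torque': array([ 3.63484723e-04, -5.03616178e+01, -3.58071291e+01,  7.30808498e-02,
        2.33313523e-02, -6.00918679e-05]), 'tool_pos': array([ 0.26251868, -0.6211504 ,  0.23752859]), 'orientation': array([ 8.33461479e-01, -5.52576610e-01, -8.43622104e-04, -5.84294244e-04]), 'contact_force': array([-0.13706436, -0.18783422,  0.03503095]), 'moment': array([0.02098362, 0.01855733, 0.01547937]), 'finger_gap': 0.0879572097496192}
```

View pics/scene0.png

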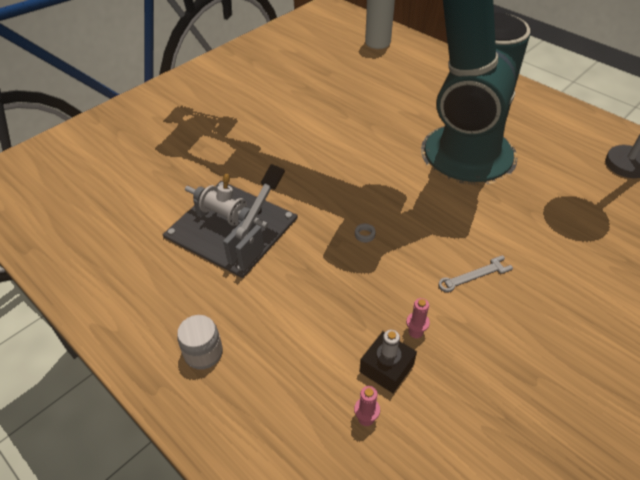

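View pics/top0.png

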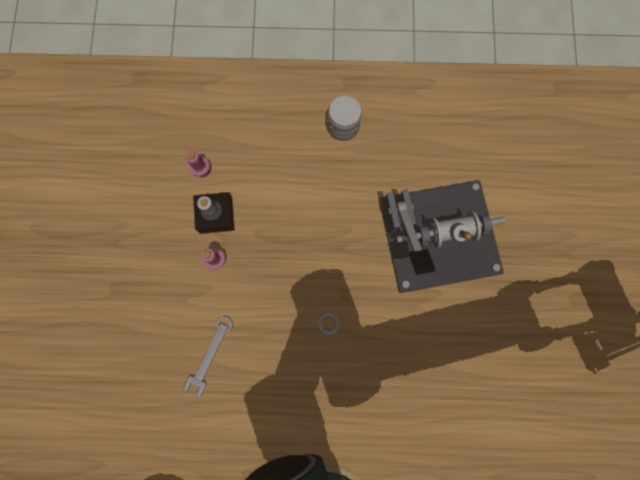

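The scene view has the fixture at about (230,225), stand at (388,358), and pink look-alikes at (418,318) and (367,407). In the top view, the fixture is at (440,235), the stand with its coupler at (212,210), and the pinks at (198,162) and (213,257). Next I'll enlarge crops.

```bash
cat > h.py <<'E'
import numpy as np, cv2
from scipy.spatial.transform import Rotation as R
from station import r
def cam(n):
    c=r.camera(n); c["f"]=240/np.tan(np.radians(c["vertical_fov"])/2); c["R"]=R.from_quat(c["rotation"]).as_matrix(); return c
def ray(c,p):
    d=c["R"]@np.array([(p[0]-c["cx"])/c["f"],(p[1]-c["cy"])/c["f"],1]); return np.array(c["xyz"]),d/np.linalg.norm(d)
def atz(c,p,z):
    o,d=ray(c,p); return o+d*(z-o[2])/d[2]
def tri(c1,p1,c2,p2):
    o1,d1=ray(c1,p1);o2,d2=ray(c2,p2)
    s=np.linalg.lstsq(np.c_[d1,-d2],o2-o1,rcond=None)[0]
    a,b=o1+s[0]*d1,o2+s[1]*d2; return (a+b)/2,np.linalg.norm(a-b)
def proj(c,X):
    v=c["R"].T@(np.asarray(X)-c["xyz"]); return np.array([c["cx"],c["cy"]])+c["f"]*v[:2]/v[2]
def crop(c,x,y,w,h,k):
    im=cv2.resize(c["img"][y:y+h,x:x+w,::-1],None,fx=k,fy=k,interpolation=cv2.INTER_CUBIC)
    for i in range(0,w,20): cv2.putText(im,str(x+i),(i*k,8),0,.3,(0,255,255)); cv2.line(im,(i*k,10),(i*k,16),(0,255,255))
    for i in range(20,h,20): cv2.putText(im,str(y+i),(0,i*k+3),0,.3,(0,255,255)); cv2.line(im,(20,i*k),(26,i*k),(0,255,255))
    return im
E
python3 - <<'E'
from h import *
t,s=cam("top"),cam("scene")
cv2.imwrite("pics/fx.png",np.hstack([crop(t,375,175,133,120,3),crop(s,160,155,133,120,3)]) )
cv2.imwrite("pics/fx.png",np.hstack([crop(t,375,175,133,125,3),crop(s,163,158,133,125,3)]) )
a=np.vstack([np.hstack([crop(t,375,175,133,125,3),crop(s,163,158,133,125,3)]),np.hstack([crop(t,180,180,133,70,3),crop(s,330,318,133,70,3)])])
cv2.imwrite("pics/a.png",a);print(a.shape)
E
```

```text
(585, 798, 3)
```

View pics/a.png

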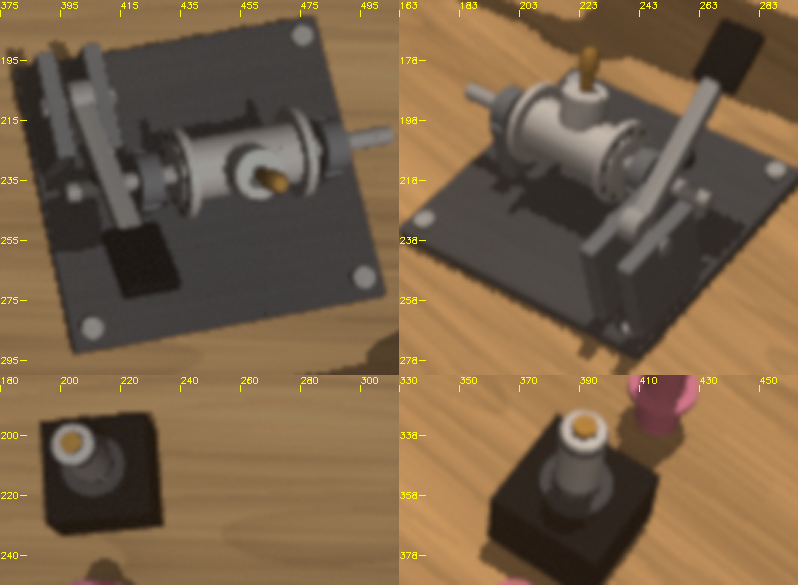

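Top view: plate corners (377.7,201), (480,180), (503.3,273), (399.7,292.7); pad (422,261.7); nipple tip (468.7,236.3); coupler top (203.7,202.3). Scene view: pad (274,177); nipple tip (226.7,174.3); boss face (225,188.7); coupler top (392,335.7).

```bash
python3 - <<'E'
from h import *
from scipy.optimize import least_squares
t,s=cam("top"),cam("scene")
for n,a,b in [("pad",(422,261.7),(274,177)),("tip",(468.7,236.3),(226.7,174.3)),("boss",(461.7,232.7),(225,188.7)),("couptop",(203.7,202.3),(392,335.7))]:
    X,e=tri(t,a,s,b); print(n,X.round(4),"gap mm",round(e*1e3,1))
cor=[(.1,.1075,.012),(.1,-.1075,.012),(-.1,-.1075,.012),(-.1,.1075,.012)]
tp=[(377.7,201),(480,180),(503.3,273),(399.7,292.7)]
sp=[(243.3,276),(165,234),None,(297,213)]
def W(p,X): return np.array([p[0],p[1],0])+R.from_euler('z',p[2]).apply(X)
def tipf(th,l): return np.array([-np.sin(th)*l,0,.062+np.cos(th)*l])
def pad(): # lever at rest 0.5 rad above level, fixture frame: pivot z .08, y .095; unknown pivot x = p[4]
    a=.5; ux=np.array([np.cos(a),0,-np.sin(a)]); uz=np.array([np.sin(a),0,np.cos(a)])
    return -.128*ux+.006*uz
def res(p):
    e=[]
    for i,c in enumerate(cor):
        for cm,q in((t,tp[i]),(s,sp[i])):
            if q: e+=list(proj(cm,W(p,c))-q)
    for cm,q,l in((t,(468.7,236.3),.07),(s,(226.7,174.3),.07),(t,(461.7,232.7),.04),(s,(225,188.7),.04)):
        e+=list(proj(cm,W(p,tipf(p[3],l)))-q)
    P=W(p,pad()+np.array([p[4],.095,.08]))
    for cm,q in((t,(422,261.7)),(s,(274,177))): e+=list(proj(cm,P)-q)
    return e
f=least_squares(res,[.4,-.2,0,.3,.05],x_scale=.01)
p=f.x;print("fix",p.round(4),np.degrees(p[2:4]).round(1));print(np.array(f.fun).reshape(-1,2).round(1).tolist())
print("tip",W(p,tipf(p[3],.07)).round(4),"pad",W(p,pad()+np.array([p[4],.095,.08])).round(4),"pivot",W(p,[p[4],.095,.08]).round(4))
# stand top
print([atz(t,q,.045).round(3).tolist() for q in((193.3,195),(231,192.5),(234,230),(200,233))])
E
```

```text
pad [ 0.4882 -0.1611  0.1391] gap mm 4.7
tip [ 0.538  -0.2489  0.1251] gap mm 2.6
boss [ 0.5502 -0.2462  0.0953] gap mm 2.7
couptop [0.5946 0.231  0.1052] gap mm 3.0
fix [ 0.5614 -0.2351  0.2278  0.3319  0.0568] [13.1 19. ]
[[2.3, -1.8], [-1.3, -3.0], [0.7, -1.2], [-5.1, -1.1], [3.9, -0.3], [3.2, 2.0], [-1.0, -1.8], [-4.9, -0.6], [1.5, 0.9], [-4.2, 0.7], [2.1, -0.4], [-4.0, -0.1], [0.7, -1.5]]
tip [ 0.5392 -0.2403  0.1282] pad [ 0.4887 -0.1545  0.1466] pivot [ 0.5953 -0.1298  0.08  ]
[[0.626, 0.268, 0.045], [0.632, 0.193, 0.045], [0.557, 0.183, 0.045], [0.549, 0.249, 0.045]]
```

```bash
python3 - <<'E'
from h import *
t,s=cam("top"),cam("scene")
g=cv2.cvtColor(t["img"],6).astype(float); g2=cv2.GaussianBlur(t["img"],(5,5),0).astype(float)
d=g2[:,:,0]-g2[:,:,2]  # wood vs tile
xs=np.arange(4,640,40); ys=[]
for x in xs:
    c=d[40:80,x]; i=np.argmax(np.diff(c)); ys.append(40+i)
print(list(zip(xs.tolist(),ys)))
P=[atz(t,q,.012) for q in((377.7,201),(480,180),(503.3,273),(399.7,292.7))]
print([round(float(np.linalg.norm(P[i]-P[(i+1)%4])),4) for i in range(4)],np.mean(P,0))
Q=[atz(s,q,.012) for q in((243.3,276),(165,234),(297,213))];print(np.linalg.norm(Q[0]-Q[1]),np.linalg.norm(Q[0]-Q[2]),(Q[1]+Q[2])/2)
print(np.round(P,4).tolist(),np.round(Q,4).tolist())
E
```

```text
[(4, np.int64(52)), (44, np.int64(53)), (84, np.int64(54)), (124, np.int64(55)), (164, np.int64(56)), (204, np.int64(57)), (244, np.int64(58)), (284, np.int64(58)), (324, np.int64(59)), (364, np.int64(60)), (404, np.int64(61)), (444, np.int64(62)), (484, np.int64(63)), (524, np.int64(64)), (564, np.int64(64)), (604, np.int64(65))]
[0.2185, 0.1969, 0.2125, 0.192] [ 0.56058343 -0.23006991  0.012     ]
0.21057918596376426 0.20135948600026773 [ 0.55981712 -0.22724223  0.012     ]
[[0.6306, -0.1031, 0.012], [0.6805, -0.3158, 0.012], [0.4875, -0.3546, 0.012], [0.4436, -0.1467, 0.012]] [[0.6377, -0.1001, 0.012], [0.6776, -0.3069, 0.012], [0.4421, -0.1476, 0.012]]
```

```bash
cat >> h.py <<'E'
def quat(zdir,xhint):
    z=np.array(zdir,float);z/=np.linalg.norm(z);x=np.array(xhint,float);x-=z*(x@z);x/=np.linalg.norm(x)
    return R.from_matrix(np.c_[x,np.cross(z,x),z])
def go(pos,rot=None):
    st=r.read_state();A=R.from_quat(st["orientation"]);rot=A if rot is None else rot
    print("shift mm",(A.inv().apply(np.array(pos)-st["tool_pos"])*1e3).round(1),"turn",(A.inv()*rot).as_rotvec().round(3))
    return A
E
python3 - <<'E'
from h import *
print(R.from_quat(r.read_state()["orientation"]).as_matrix().round(3))
go([.486,-.157,.20],quat([0,0,-1],[.97,0,0]))
E
```

```text
[[ 0.389 -0.921 -0.   ]
 [-0.921 -0.389  0.   ]
 [-0.    -0.    -1.   ]]
shift mm [-341.1 -386.6   38.6] turn [-0.     0.    -1.171]
```

Request:
carry_out:
  steps:
    - [[0,-341,-387,38,0,0,-1.17],[0,-341,-387,38,0,0,-1.17],[0,-341,-387,38,0,0,-1.17],[0,-341,-387,38,0,0,-1.17],[0,-341,-387,38,0,0,-1.17],[0,-341,-387,38,0,0,-1.17],[0,-341,-387,38,0,0,-1.17],[0,-341,-387,38,0,0,-1.17],[0,-341,-387,38,0,0,-1.17],[0,-341,-387,38,0,0,-1.17],[0,-341,-387,38,0,0,-1.17],[0,-341,-387,38,0,0,-1.17]]

```text
time_s: 1.6
tool_pos: [0.4872, -0.1547, 0.2007]
orientation: [1.0, 0.002, 0.0, -0.0]
contact_force: [-0.3, -0.3, 0.5]
finger_gap: 0.0003
```

```bash
python3 - <<'E'
from h import *
t,s=cam("top"),cam("scene"); st=r.read_state(); print(st["tool_pos"],st["time_s"],st["finger_gap"],R.from_quat(st["orientation"]).as_matrix().round(3).tolist())
p,q=proj(t,st["tool_pos"]),proj(s,st["tool_pos"]); print(p,q)
a=np.hstack([crop(t,370,170,133,150,3),crop(s,200,100,133,150,3)])
cv2.circle(a,tuple(np.int32((p-[370,170])*3)),4,(0,0,255),1);cv2.circle(a,tuple(np.int32((q-[200,100])*3+[399,0])),4,(0,0,255),1)
cv2.imwrite("pics/b.png",a)
E
```

```text
[ 0.48646519 -0.15705366  0.20082246] 1.7 0.00040243238015674624 [[1.0, 0.0, -0.0], [0.0, -1.0, -0.001], [-0.0, 0.001, -1.0]]
[427.05890627 258.65591763] [272.50646236 152.83446279]
```

View pics/b.png

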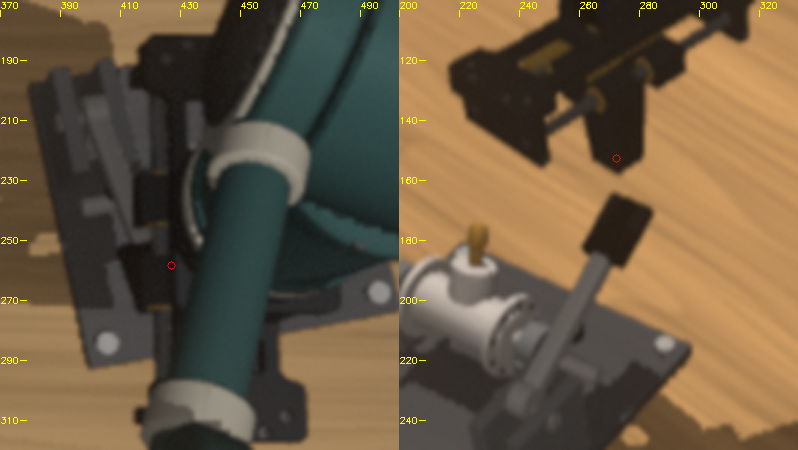

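Scene view: the shut fingertip (272,155) sits right above the pad (273,177), and the predicted TCP matches to about 2 px. Next I press the lever.

Request:
carry_out:
  steps:
    - [[0,-3,2,30,0,0,0],[0,-4,2,48,0,0,0],[0,-5,2,58,0,0,0],[0,-6,2,68,0,0,0],[0,-8,2,78,0,0,0],[0,-10,2,88,0,0,0],[0,-11,2,96,0,0,0],[0,-12,2,102,0,0,0],[0,-13,2,106,0,0,0],[0,-13,2,108,0,0,0]]

```text
time_s: 2.7
tool_pos: [0.4733, -0.1591, 0.0924]
orientation: [1.0, -0.001, -0.0, -0.0]
contact_force: [-0.8, -0.2, -0.2]
finger_gap: 0.0003
```

Request:
carry_out:
  steps:
    - [[0,0,0,3,0,0,0],[0,0,0,6,0,0,0],[0,0,0,6,0,0,0]]

```text
time_s: 3.0
tool_pos: [0.4738, -0.1591, 0.0868]
orientation: [1.0, -0.0, 0.0, 0.0]
contact_force: [-0.1, -0.5, 3.6]
finger_gap: 0.0005
```

Request:
carry_out:
  steps:
    - [[0,0,0,3,0,0,0],[0,0,0,4,0,0,0],[0,0,0,-40,0,0,0],[0,0,0,-90,0,0,0],[0.8,0,0,-140,0,0,0],[0.8,-10,-50,-150,0,0,0],[0.8,-20,-100,-150,0,0,0],[0.8,-20,-150,-150,0,0,0],[0.8,-20,-200,-150,0,0,0],[0.8,-20,-250,-150,0,0,0],[0.8,-20,-300,-150,0,0,0],[0.8,-20,-300,-150,0,0,0]]

```text
time_s: 4.2
tool_pos: [0.453, 0.146, 0.2366]
orientation: [1.0, 0.003, -0.0, -0.001]
contact_force: [0.4, -0.9, 1.5]
finger_gap: 0.0625
```

```bash
python3 - <<'E'
from h import *
t,s=cam("top"),cam("scene"); st=r.read_state(); print(st["tool_pos"],st["time_s"],st["finger_gap"],st["contact_force"])
cv2.imwrite("pics/c.png",np.vstack([np.hstack([crop(t,383,180,100,75,4),crop(s,185,160,100,75,4)]),np.hstack([crop(t,175,175,100,75,4),crop(s,345,315,100,75,4)])]))
E
```

```text
[0.4532534  0.14207347 0.2363079 ] 4.3 0.06960301170582557 [ 0.38145617 -0.54986101  0.1553945 ]
```

View pics/c.png

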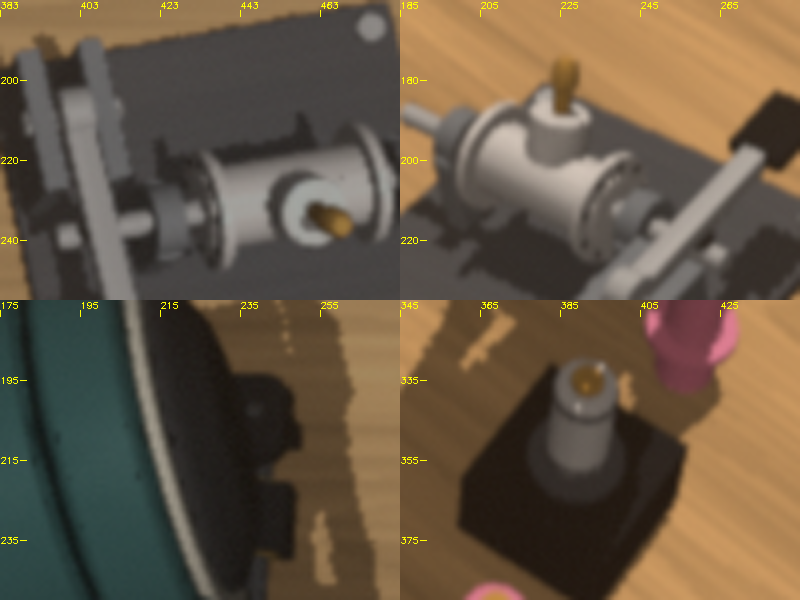

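The lever is down level and stays there; its pad is now at scene (282,193). Tip is at top (469,236) and scene (226.2,175.5). The coupler's top is at scene (391.5,334.5).

```bash
python3 - <<'E'
from h import *
t,s=cam("top"),cam("scene")
print("coupler top z.11", atz(t,(203.7,202.3),.11),atz(s,(391.5,334.5),.11))
print("coupler collar z.048", atz(t,(211,210.5),.048),atz(s,(389,355.5),.048))
print("tip z.128", atz(t,(469,236),.128),atz(s,(226.2,175.5),.128))
print("boss z.0995", atz(t,(461.7,232.7),.0995),atz(s,(225.4,188),.0995))
print(tri(t,(469,236),s,(226.2,175.5)))
E
```

```text
coupler top z.11 [0.59424718 0.22847522 0.11      ] [0.5950577  0.23173326 0.11      ]
coupler collar z.048 [0.59405623 0.22966444 0.048     ] [0.59621758 0.23381323 0.048     ]
tip z.128 [ 0.53885594 -0.24960755  0.128     ] [ 0.54247487 -0.24255655  0.128     ]
boss z.0995 [ 0.55027798 -0.24600584  0.0995    ] [ 0.55034843 -0.24178689  0.0995    ]
(array([ 0.53906938, -0.25036559,  0.12174657]), np.float64(0.003133827805403288))
```

```bash
python3 - <<'E'
from h import *
go([.5945,.2305,.18],quat([0,0,-1],[0,-1,0]))
E
```

```text
shift mm [140.8 -90.6  56.2] turn [ 1.00e-03 -0.00e+00  1.57e+00]
```

Request:
carry_out:
  steps:
    - [[0.65,141,-90.5,56,0,0,1.571],[0.65,141,-90.5,56,0,0,1.571],[0.65,141,-90.5,56,0,0,1.571],[0.65,141,-90.5,56,0,0,1.571],[0.65,141,-90.5,56,0,0,1.571],[0.65,141,-90.5,56,0,0,1.571],[0.65,141,-90.5,56,0,0,1.571],[0.65,141,-90.5,56,0,0,1.571],[0.65,141,-90.5,56,0,0,1.571],[0.65,141,-90.5,56,0,0,1.571],[0.65,141,-90.5,56,0,0,1.571],[0.65,141,-90.5,56,0,0,1.571]]

```text
time_s: 5.6
tool_pos: [0.5955, 0.2287, 0.1805]
orientation: [-0.705, 0.709, -0.0, -0.0]
contact_force: [0.5, -0.4, 0.6]
finger_gap: 0.0575
```

```bash
python3 - <<'E'
from h import *
st=r.read_state(); print(st["tool_pos"],st["joint_positions"].round(2),st["finger_gap"])
go([.5945,.2305,.054],quat([0,0,-1],[0,-1,0]))
E
```

```text
[0.59545927 0.22867775 0.18049167] [ 0.33  0.24  1.75 -0.    1.16  1.9 ] 0.05751257670491338
shift mm [ -1.9   0.9 126.5] turn [ 0.    -0.001 -0.005]
```

Request:
carry_out:
  steps:
    - [[0.65,-2,1,40,0,0,-0.005],[0.65,-2,1,75,0,0,-0.005],[0.65,-2,1,100,0,0,-0.005],[0.65,-2,1,115,0,0,-0.005],[0.65,-2,1,124,0,0,-0.005],[0.65,-2,1,126,0,0,-0.005],[0.65,-2,1,126,0,0,-0.005]]

```text
time_s: 6.3
tool_pos: [0.5947, 0.2333, 0.0556]
orientation: [0.708, -0.706, 0.0, -0.001]
contact_force: [-0.3, 0.2, 1.0]
finger_gap: 0.0574
```

Request:
carry_out:
  steps:
    - [[0.1,0,0,0.5,0,0,0],[0.1,0,0,0.5,0,0,0],[0.1,0,0,0.5,0,0,0],[0.1,0,0,0.5,0,0,0],[0.1,0,0,0.5,0,0,0],[0.1,0,0,0.5,0,0,0]]

```text
time_s: 6.9
tool_pos: [0.5942, 0.2331, 0.0549]
orientation: [0.709, -0.706, 0.0, -0.0]
contact_force: [-0.2, -2.9, 4.5]
finger_gap: 0.0254
```

```bash
python3 - <<'E'
from h import *
s=cam("scene")
for i in range(3):
    st=r.read_state(); print(st["tool_pos"],st["finger_gap"],st["contact_force"],st["moment"]);cam("top")
cv2.imwrite("pics/d.png",crop(s,340,270,110,130,5))
E
```

```text
[0.5942336  0.23306831 0.05486829] 0.025501318028630857 [-0.42690534 -3.53392108  5.1246002 ] [-0.5009593   0.13881848  0.02647834]
[0.59426824 0.2330787  0.05491185] 0.025338715484142852 [-1.1343116  -3.803762    5.34272341] [-0.53947421  0.17748424  0.05043043]
[0.59425033 0.2330643  0.05486711] 0.02543101309300094 [-1.10847545 -4.05613381  6.00268582] [-0.54382847  0.13388579  0.0431945 ]
```

View pics/d.png

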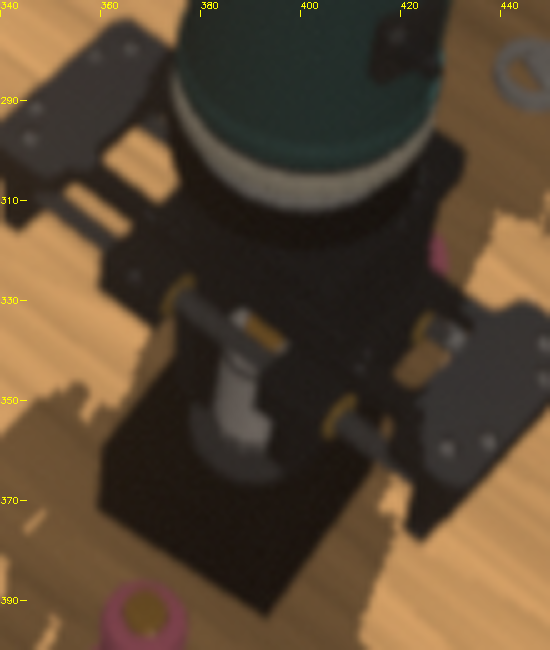

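```bash
python3 - <<'E'
from h import *
t,s=cam("top"),cam("scene"); yaw=np.radians(13.1); k=9
rows=[]
for c,bp,o in((t,(461.7,232.7),(447,218)),(s,(225.4,188),(211,168))):
    tiles=[]
    for th in (12,19,26):
        a=np.radians(th);u=R.from_euler('z',yaw).apply([-np.sin(a),0,np.cos(a)]);v=np.cross(u,[1,0,0]);v/=np.linalg.norm(v);w=np.cross(u,v)
        A=np.array([.5635,-.2415,.062])
        sh=np.array(bp)-proj(c,A+.04*u)
        im=cv2.resize(c["img"][o[1]:o[1]+30,o[0]:o[0]+29,::-1],None,fx=k,fy=k,interpolation=cv2.INTER_CUBIC)
        for l,rr,col in((.07,.004,(255,255,0)),(.065,.007,(0,255,0)),(.055,.007,(0,255,0)),(.04,.016,(0,0,255))):
            P=np.array([proj(c,A+l*u+rr*(np.cos(f)*v+np.sin(f)*w))+sh-o for f in np.linspace(0,6.28,40)])
            cv2.polylines(im,[np.int32((P+.5)*k)],True,col,1)
        cv2.putText(im,str(th),(5,15),0,.5,(255,255,255));tiles.append(im)
    rows.append(np.hstack(tiles))
cv2.imwrite("pics/e.png",np.vstack(rows))
go([.594,.233,.2])
E
```

```text
shift mm [ 1.000e-01  1.000e-01 -1.451e+02] turn [0. 0. 0.]
```

View pics/e.png

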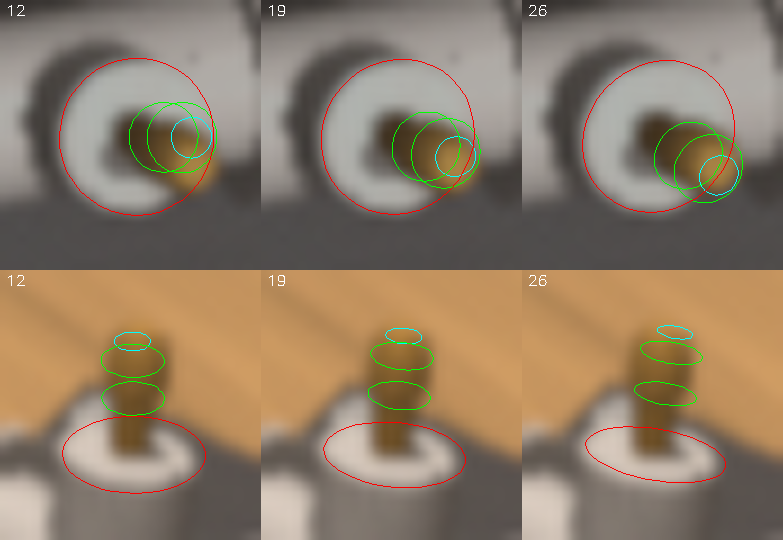

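θ≈19° matches best in both views: head right edge at 435 vs 433 in the scene tile, and lower edge at 188 in the top tile. Now I lift the coupler out.

Request:
carry_out:
  steps:
    - [[0.1,0,0,-10,0,0,0],[0.1,0,0,-30,0,0,0],[0.1,0,0,-60,0,0,0],[0.1,0,0,-100,0,0,0],[0.1,0,0,-145,0,0,0],[0.1,0,0,-165,0,0,0],[0.1,0,0,-165,0,0,0]]

```text
time_s: 7.9
tool_pos: [0.596, 0.2348, 0.224]
orientation: [0.708, -0.706, 0.001, -0.004]
contact_force: [0.8, 0.3, -2.7]
finger_gap: 0.0253
```

```bash
python3 - <<'E'
from h import *
st=r.read_state(); print(st["tool_pos"],st["finger_gap"],st["contact_force"])
a=np.radians(19.3);u=R.from_euler('z',np.radians(13.1)).apply([-np.sin(a),0,np.cos(a)])
q=quat(-u,[.2267,-.974,0]); print(u)
go(np.array([.5415,-.243,.128])+.09*u,q)
E
```

```text
[0.59603724 0.23479448 0.22398529] 0.025284456917297096 [ 0.79277458  0.27988015 -2.66790339]
[-0.32191308 -0.07491152  0.94380095]
shift mm [484.2  85.5   8.7] turn [ 0.328 -0.035 -0.223]
```

Request:
carry_out:
  steps:
    - [[0.1,50,8,0,0,0,0],[0.1,100,17,0,0,0,0],[0.1,150,26,0,0.05,0,-0.03],[0.1,200,35,1,0.1,0,-0.06],[0.1,245,43,2,0.15,-0.01,-0.1],[0.1,290,51,3,0.2,-0.02,-0.13],[0.1,335,59,4,0.25,-0.02,-0.17],[0.1,380,67,5,0.3,-0.03,-0.2],[0.1,420,75,6,0.328,-0.035,-0.223],[0.1,455,80,7,0.328,-0.035,-0.223],[0.1,484,85.5,8.5,0.328,-0.035,-0.223],[0.1,484,85.5,8.5,0.328,-0.035,-0.223]]

```text
time_s: 9.1
tool_pos: [0.5082, -0.2533, 0.2076]
orientation: [0.771, -0.615, 0.101, -0.127]
contact_force: [1.0, 0.7, -2.6]
finger_gap: 0.0252
```

Request:
carry_out:
  steps:
    - [[0.1,0,0,0,0,0,0],[0.1,0,0,0,0,0,0]]

```text
time_s: 9.3
tool_pos: [0.5095, -0.2494, 0.209]
orientation: [0.773, -0.613, 0.101, -0.128]
contact_force: [-0.1, -0.3, -2.5]
finger_gap: 0.0246
```

```bash
python3 - <<'E'
from h import *
st=r.read_state(); print(st["tool_pos"],st["contact_force"],st["qd"].round(3))
a=np.radians(19.3);u=R.from_euler('z',np.radians(13.1)).apply([-np.sin(a),0,np.cos(a)])
go(np.array([.5415,-.243,.128])+.058*u,quat(-u,[.2267,-.974,0]))
E
```

```text
[ 0.50953136 -0.24944126  0.20898397] [-0.0984158  -0.27669626 -2.46714019] [ 0.012 -0.01  -0.009 -0.005 -0.003 -0.001]
shift mm [ 1.  -4.3 29.2] turn [0.009 0.001 0.   ]
```

Request:
carry_out:
  steps:
    - [[0.1,1,-4,10,0.009,0,0],[0.1,1,-4,20,0.009,0,0],[0.1,1,-4,29,0.009,0,0],[0.1,1,-4,29,0.009,0,0],[0.1,1,-4,29,0.009,0,0]]

```text
time_s: 9.8
tool_pos: [0.5232, -0.2484, 0.1838]
orientation: [0.772, -0.613, 0.105, -0.131]
contact_force: [-0.0, 0.4, -2.2]
finger_gap: 0.0253
```

```bash
python3 - <<'E'
from h import *
t,s=cam("top"),cam("scene")
st=r.read_state(); print(st["tool_pos"],st["contact_force"],st["qd"].round(3)); A=R.from_quat(st["orientation"]); z=A.as_matrix()[:,2];print(z)
m=st["tool_pos"]+.04*z; g=st["tool_pos"]-.023*z
ims=[]
for c,o in((t,(425,185)),(s,(190,120))):
    im=cv2.resize(c["img"][o[1]:o[1]+110,o[0]:o[0]+80,::-1],None,fx=5,fy=5,interpolation=cv2.INTER_CUBIC)
    x,y=A.as_matrix()[:,0],A.as_matrix()[:,1]
    for P,rr,col in((m,.014,(255,255,0)),(m-.03*z,.021,(0,255,0)),(g-.032*z,.013,(0,0,255)),(np.array([.5415,-.243,.128]),.004,(255,0,255))):
        Q=np.array([proj(c,P+rr*(np.cos(f)*x+np.sin(f)*y))-o for f in np.linspace(0,6.28,40)])
        cv2.polylines(im,[np.int32((Q+.5)*5)],True,col,1)
    ims.append(im)
cv2.imwrite("pics/f.png",np.hstack(ims)); print(proj(s,m),proj(t,m))
E
```

```text
[ 0.52351328 -0.24902711  0.18482633] [ 0.7103412  -0.02401492 -2.05373707] [-0.003 -0.006 -0.005 -0.001 -0.002  0.001]
[ 0.32389159  0.07308558 -0.94326705]
[226.06055344 166.05388992] [470.66293858 235.27848279]
```

View pics/f.png

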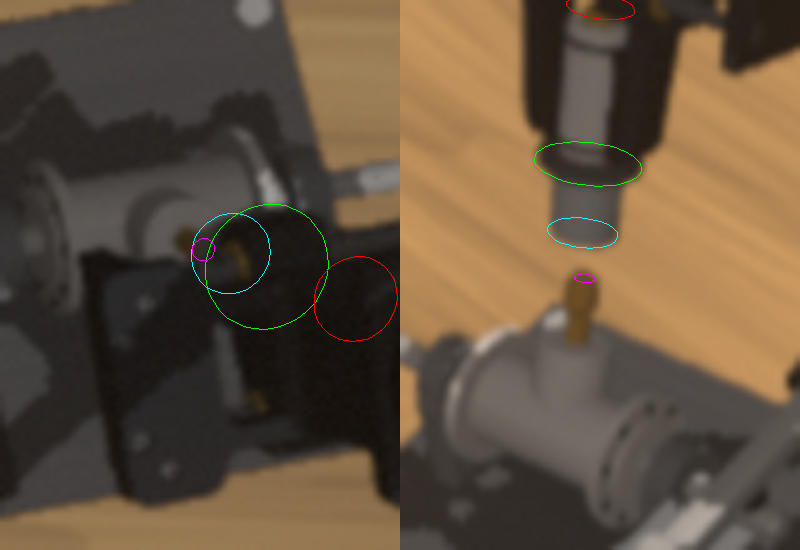

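Scene tile: the coupler axis runs (597,18)→(585,233) and extends to x≈583 at the tip's height. The nipple tip is at (582,274), so they are collinear within about 1 px. I advance along the axis.

Request:
carry_out:
  steps:
    - [[0.1,0,0,6,0,0,0],[0.1,0,0,12,0,0,0],[0.1,0,0,17,0,0,0],[0.1,0,0,21,0,0,0],[0.1,0,0,25,0,0,0],[0.1,0,0,27,0,0,0],[0.1,0,0,27,0,0,0]]

```text
time_s: 10.6
tool_pos: [0.5312, -0.248, 0.1591]
orientation: [0.773, -0.613, 0.105, -0.13]
contact_force: [-7.2, -4.0, -0.6]
finger_gap: 0.0257
```

```bash
cat > m.py <<'E'
from h import *
s=cam("scene");st=r.read_state();A=R.from_quat(st["orientation"])
a=np.radians(19.3);u=R.from_euler('z',np.radians(13.1)).apply([-np.sin(a),0,np.cos(a)])
d=A.inv().apply(st["tool_pos"]-np.array([.5415,-.243,.128]))*1e3
print(st["time_s"],"tcp-tip0 in tool mm",d.round(1),"force tool",A.inv().apply(st["contact_force"]).round(1),"moment",A.inv().apply(st["moment"]).round(2),"gap",round(st["finger_gap"],4),"tilt err",(A.inv()*quat(-u,[.2267,-.974,0])).as_rotvec().round(3))
E
python3 m.py
```

```text
10.65 tcp-tip0 in tool mm [  2.6   0.7 -32.7] force tool [3.2 6.5 3.1] moment [-1.38  0.49  0.  ] gap 0.0252 tilt err [ 0.001 -0.003  0.002]
```

Request:
carry_out:
  steps:
    - [[0.1,0.5,1,0,0,0,0],[0.1,1,2,0,0,0,0],[0.1,1,2,0,0,0,0]]

```text
time_s: 10.95
tool_pos: [0.5302, -0.2484, 0.1581]
orientation: [0.772, -0.613, 0.105, -0.131]
contact_force: [-0.6, -1.7, -4.3]
finger_gap: 0.0253
```

```bash
python3 m.py
```

```text
11.0 tcp-tip0 in tool mm [  2.7   1.5 -32.4] force tool [1.2 2.2 3.6] moment [-0.62  0.22 -0.02] gap 0.0251 tilt err [-0.001 -0.002  0.   ]
```

Request:
carry_out:
  steps:
    - [[0.1,1,1.5,0,0,0,0],[0.1,1,2.5,0,0,0,0],[0.1,1,2.5,0,0,0,0]]

```text
time_s: 11.3
tool_pos: [0.5285, -0.2499, 0.1578]
orientation: [0.772, -0.613, 0.106, -0.131]
contact_force: [0.1, 0.9, -2.3]
finger_gap: 0.0256
```

```bash
python3 m.py
```

```text
11.35 tcp-tip0 in tool mm [  3.8   3.5 -32.8] force tool [-0.3  0.2  2.2] moment [-0.26  0.01 -0.02] gap 0.0252 tilt err [-0.002 -0.002  0.   ]
```

```bash
python3 - <<'E'
from h import *
s,t=cam("scene"),cam("top")
cv2.imwrite("pics/g.png",np.hstack([crop(s,190,135,60,80,6),crop(t,430,190,70,80,6)]))
E
```

```text
(no output)
```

View pics/g.png

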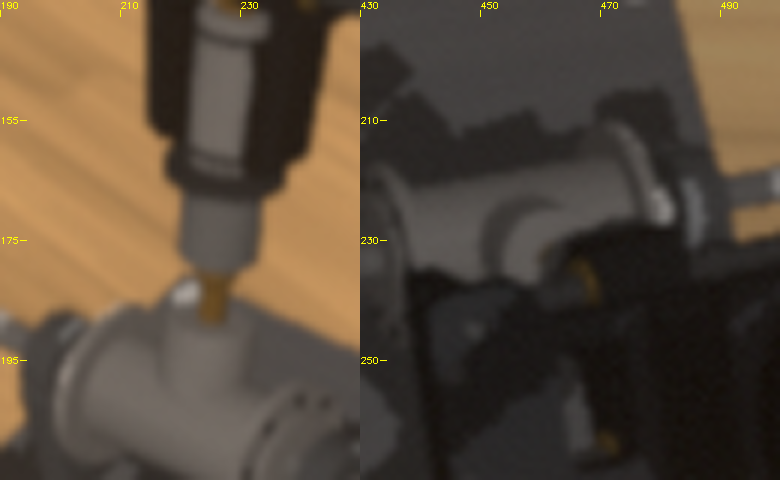

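The nipple is inside the mouth and in line: mouth centre at crop (218,268), nipple at (214,285). Now I push.

Request:
carry_out:
  steps:
    - [[0.1,0,0,3,0,0,0],[0.1,0,0,6,0,0,0],[0.1,0,0,8,0,0,0],[0.1,0,0,10,0,0,0],[0.1,0,0,10,0,0,0]]

```text
time_s: 11.95
tool_pos: [0.5317, -0.2494, 0.1492]
orientation: [0.772, -0.613, 0.106, -0.131]
contact_force: [-6.8, 0.7, 8.2]
finger_gap: 0.0253
```

```bash
python3 m.py
```

```text
12.0 tcp-tip0 in tool mm [  4.    3.3 -23.8] force tool [-1.7  3.3 -9.9] moment [-0.85 -0.45 -0.02] gap 0.0253 tilt err [-0.001 -0.002  0.001]
```

Request:
carry_out:
  steps:
    - [[0.1,-0.5,1,2,0,0,0],[0.1,-0.5,1,4,0,0,0],[0.1,-0.5,1,6,0,0,0],[0.1,-0.5,1,8,0,0,0],[0.1,-0.5,1,10,0,0,0],[0.1,-0.5,1,10,0,0,0]]

```text
time_s: 12.6
tool_pos: [0.535, -0.2486, 0.1401]
orientation: [0.772, -0.613, 0.107, -0.132]
contact_force: [-4.1, 1.8, 9.6]
finger_gap: 0.0249
```

```bash
python3 m.py
```

```text
12.65 tcp-tip0 in tool mm [  4.    3.2 -14. ] force tool [-2.  -0.6 -9.3] moment [-0.15 -0.49  0.04] gap 0.0256 tilt err [-0.004 -0.003  0.001]
```

Request:
carry_out:
  steps:
    - [[0.1,-0.5,0,1,0,0,0],[0.1,-0.5,0,2,0,0,0],[0.1,-0.5,0,3,0,0,0],[0.1,-0.5,0,3,0,0,0]]

```text
time_s: 13.05
tool_pos: [0.5357, -0.2486, 0.1396]
orientation: [0.772, -0.612, 0.107, -0.131]
contact_force: [-12.8, 1.9, 22.9]
finger_gap: 0.025
```

```bash
python3 m.py
```

```text
13.1 tcp-tip0 in tool mm [  4.2   2.7 -13.3] force tool [ -5.2   5.1 -25.1] moment [-1.   -0.95  0.03] gap 0.0251 tilt err [-0.004 -0.004  0.002]
```

Request:
carry_out:
  steps:
    - [[0.1,-0.5,0.5,0,0,0,0],[0.1,-1,1,0,0,0,0],[0.1,-1,1,0,0,0,0],[0.1,-1,1,0,0,0,0]]

```text
time_s: 13.5
tool_pos: [0.5354, -0.2485, 0.1397]
orientation: [0.772, -0.612, 0.108, -0.131]
contact_force: [-10.3, 1.2, 20.3]
finger_gap: 0.0251
```

```bash
python3 m.py; python3 - <<'E'
from h import *
s,t=cam("scene"),cam("top")
cv2.imwrite("pics/h.png",np.hstack([crop(s,185,140,120,115,4),crop(t,385,185,75,115,4)]))
E
python3 m.py
```

```text
13.55 tcp-tip0 in tool mm [  4.    2.9 -13.3] force tool [ -3.2   3.5 -22.7] moment [-0.61 -0.55 -0.04] gap 0.0254 tilt err [-0.005 -0.006  0.002]
13.7 tcp-tip0 in tool mm [  4.    2.9 -13.4] force tool [ -2.5   2.7 -22.6] moment [-0.65 -0.56  0.  ] gap 0.0251 tilt err [-0.005 -0.006  0.002]
```

View pics/h.png

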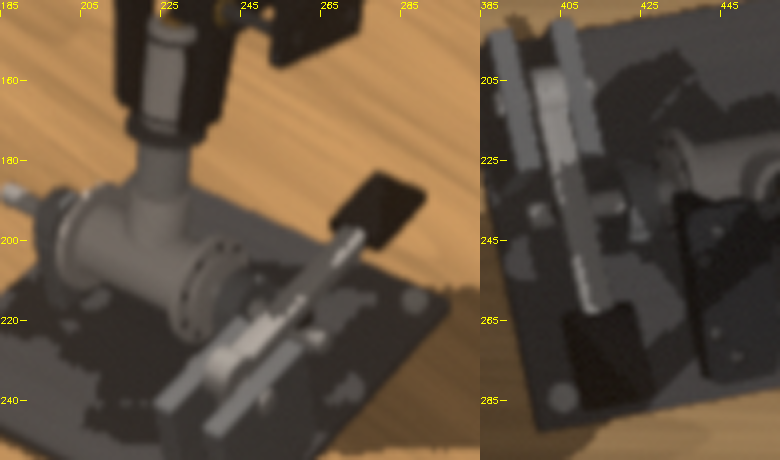

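The coupler's nose now sits at the boss (165,188), and the lever is still level with its pad at (280,192). The axial push holds steady at about 25 N against the stop. Handing in.

```bash
python3 -c "
from station import r
print(r.sign_off())"
```

```text
the job is handed in; nothing more can be done
None
```

The job is handed in with the lever caught down and the coupler pushed fully onto the nipple, still gripped and held there. It took about 14 s of the 61 s on the robot's clock.

- **Lever:** I pressed it with the shut fingers. It stayed down when I retracted, and it was still level in the last picture.
- **Coupler:** I took it from its stand by the grip, tilted it about 19° to match the nipple, and put it over. The nose first rubbed the bore wall with about 6 N sideways, which I removed by shifting a few millimetres.
- **Push:** The axial force was about 12 N at 2 mm in. It was back at about 12 N near the end of the travel, then climbed sharply to about 27 N at the stop. Travel after contact was roughly 12 to 13 mm.
- **Last check:** The hold was steady at about 25 N axially, with 3 N or less sideways and a grip gap of 25 mm.

**Remaining doubts:**
- The two cameras disagreed by 3 to 4 mm in y, so I trusted the scene camera.
- The tool's final position was about 5 mm to the side of my camera estimate of the nipple. I relied on the contact forces for that alignment.
- I stayed clear of the tin, spanner, cup and pink look-alikes, but took no last picture of them.

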